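# Stamp the inspection mark on a plaster tablet

### The arm

A 6-joint arm with a two-finger parallel gripper is mounted at the origin on the work surface. World frame = base frame: x ahead of the robot, y to its left, z up, the work surface at z = 0. Lengths are in m, angles in rad, forces in N, time in s.
With the tool pointing down it reaches from about 0.375 to 0.975 m from the base axis. Payload 3.8 kg.
Tool frame: the origin (TCP) lies midway between the tips of the shut fingers; the grasp point (between the pads) lies 19 mm behind it; x points along the fingers, y is the direction in which the jaws open and shut, and the axes are right-handed (so a half turn about x gives the same grasp; the last joint's range is limited). The gripper opens to 88 mm and grips with 3 to 60 N. Pads are 18 mm wide; open, the fingers measure 123 mm over their backs; the gripper's body (75 mm by 187 mm) begins 45 mm behind the grasp point.
Start: joints at [1.209, 0.264, 1.604, -0, 1.274, -0.037], TCP at [0.215, 0.64, 0.239] pointing down, gripper open.
Joint ranges: [-2.63, 2.63], [-0.94, 2.18], [0.31, 2.57], [-1.31, 4.45], [0, 2.66], [-2.55, 2.55]. Speed limits (rad/s): [2.57, 2.57, 3.14, 3.14, 3.14, 3.14].

### API

Orientations are given as a rotation vector (axis times angle).
In Python, from cell import manip, inverse_kinematics, cams, order gives the robot as it stands. Calls block until the motion is done:
- manip.move_pose(position, orientation): joint-space move of the TCP to a pose.
- manip.move_linear(position, rate=0.15, rot=None): straight line of the TCP; rot=None keeps the orientation; rate is the mean speed in m/s.
- manip.set_joints(angles): joint-space move.
- manip.set_gripper(opening, force=None): finger opening in m; force is the grip in N (None keeps the last); returns when the fingers have stopped.
- manip.dwell(seconds).
- inverse_kinematics(position, orientation): joint angles nearest the present ones, or None.
- manip.state(): the state.
- cams.capture(name): name is "scene" or "top" or "wrist"; returns a dict with "image" (384x512x3 uint8, blue, green, red), "z_map" (384x512 float32, m along the optical axis (not along the pixel's ray), 0 where there is no reading), "intrinsics" (3x3 intrinsics, pixels), "position" and "orientation" of the camera in the world; the wrist camera has in their place "T_tool_cam" (4x4, takes a point from camera to tool coordinates, whose origin is the TCP and whose axes are the tool frame's). Camera axes: x right, y down, z forward; pixel columns grow to the right and rows downward; lengths in m; the calibration is good to about 2 mm. A picture is of the moment at which its call begins: read the wrist's pose just before it.
A pose or a line that the arm cannot do raises manip.IKError and nothing moves.
- order.close_job(): hands the job in, once; it reports no verdict.
The state is a dict: "clock": time; "joint_pos": joint angles; "joint_velocities": joint speeds; "tau": joint torques, N m; "tool_pos": TCP position; "tcp_rot": TCP orientation; "contact_force": force on the tool from outside, world axes, zero at the start; "moment": the same for the moment, N m; "gripper_width": finger opening in m.
Only numpy, scipy, OpenCV 4.12 (cv2) and the standard library are available. Lean on these libraries where they do the work, as an engineer would, in place of code of your own. Each camera call takes 0.05 s, during which the arm holds its last target. There are 200 camera calls.

### The job

Take the blue-handled hand stamp from the cork mat and press its foot squarely inside the blue ring on the plaster tablet, until the sprung bed under the tablet has sunk about half of its 16 mm travel (not down to its stop), holding it there for about half a second. Lift the stamp straight off without dragging it over the plaster, and stand it upright back on the cork mat, released. Leave the red-handled stamp standing where it is.

Things in the scene. Friction and masses are not known exactly. Their poses are not given: they have to be found in the camera images.
- seal_mid (a point): Blue-handled hand stamp's centre, half-way up; z is its axis, up. Round, upright, 90 mm tall, about 160 g. From below: brass foot with black rubber face, 38 mm diameter, to 16 mm height; neck 20 mm diameter, to 26 mm; straight blue cylindrical handle 30 mm diameter, to 90 mm. Starts upright on the mat near one end; the foot's face is 45 mm below this point.
- spare_mid (a point): Red-handled hand stamp's centre, half-way up. Same shape and size as the blue one. It stands on the same mat, 110 mm from the blue one along the mat's long side; which end holds which stamp varies.
- mark (a point): Centre of the blue ring (outside 52 mm) on the white plaster tablet's top, 60 mm above the table; z up, +y towards a rosette 5 mm high centred 72 mm away. Tablet 86 x 152 mm, sprung, in an open grey box 115 x 185 mm, 40 mm high, fixed to the table. It stays level, starts sinking at about 3 N, then 1 mm per N, stop 16 mm down, and springs back. This point sinks with it.
- dock: Cork mat, 120 mm (its x) by 240 mm (its y), 8 mm thick, fixed to the table; origin at the centre of its underside. The two stamps stand on its long middle line (y), 55 mm to either side of its centre. Mat and sprung bed lie at opposite sides of the bench, left and right; which is left varies.
Things that resemble listed ones, but are neither listed nor needed, are in the scene too. Of the things like the part that bears mark, leave any that is green or turquoise; of the rest the larger one is meant.

How it is judged:
By the outcome, as a careful person would: the job done as asked, in the order asked, and still so for the second after the job is handed in, with the robot touching nothing.
It also fails if it takes over 58 s, if anything falls off the work surface, if the arm or the gripper's body presses on something with over 40 N, if the wrist force passes 120 N, or if a joint passes its speed limit or range.

## Working session

There is one attempt and no reset: what is moved stays moved. The work goes in short steps, each a Python script; the robot and the scene stay as the last script left them, time stands still between calls to the robot, and variables do not carry over. Pictures are saved under pics/ and viewed, about 8 in all and at most 12, crops included, and the job is handed in when it is done.

```bash
mkdir -p pics; ls; cat > h.py <<'E'
import numpy as np, cv2
from cell import manip, inverse_kinematics, cams, order
from scipy.spatial.transform import Rotation as R
def Rm(o):
    o=np.array(o,float)
    if o.shape==(3,3): return o
    return R.from_rotvec(o).as_matrix() if o.size==3 else R.from_quat(o).as_matrix()
def cam(name):
    s=manip.state(); c=cams.capture(name)
    if 'T_tool_cam' in c:
        T=np.eye(4);T[:3,:3]=Rm(s['tcp_rot']);T[:3,3]=s['tool_pos'];T=T@c['T_tool_cam']
        c['Rw'],c['tw']=T[:3,:3],T[:3,3]
    else: c['Rw'],c['tw']=Rm(c['orientation']),np.array(c['position'])
    return c
def ray(c,uv):
    d=np.linalg.inv(c['intrinsics'])@np.array([uv[0],uv[1],1.]); return c['Rw']@d
def onplane(c,uv,z):
    d=ray(c,uv); return c['tw']+d*(z-c['tw'][2])/d[2]
def depthpts(c):
    v,u=np.mgrid[:384,:512]; K=c['intrinsics']; z=c['z_map']
    P=np.stack([(u-K[0,2])/K[0,0]*z,(v-K[1,2])/K[1,1]*z,z],-1)
    return P@c['Rw'].T+c['tw']
E
python3 - <<'E'
from h import *
import pickle
out={}
for n in("scene","top"):
    c=cam(n);cv2.imwrite(f'pics/{n}0.png',c['image']);out[n]=c
    print(n,c['orientation'],c['tw'],c['intrinsics'].tolist())
pickle.dump(out,open('c0.pkl','wb'))
a,b=out['scene']['image'],out['top']['image']
cv2.imwrite('pics/both0.png',cv2.resize(np.vstack([a,b]),(800,1200))[:600]) 
s=manip.state();print(s['clock'],s['tool_pos'],s['tcp_rot'],s['gripper_width'])
E
```

```text
pics
scene [-2.27957258 -0.60921266  0.26347063] [ 0.86448553 -0.70520303  0.8570983 ] [[448.5470574152111, 0.0, 265.1802817556425], [0.0, 448.5470574152111, 193.92447594247872], [0.0, 0.0, 1.0]]
top [-2.11161871  2.14459352 -0.22000397] [ 0.18461643 -0.00763481  1.38942524] [[491.7317216603222, 0.0, 248.97349036910663], [0.0, 491.7317216603222, 196.04324318776247], [0.0, 0.0, 1.0]]
0.1 [0.21519221 0.63909793 0.23752323] [ 0.25336172  1.55610258 -0.25645231] 0.08832294471041939
```

View pics/top0.png

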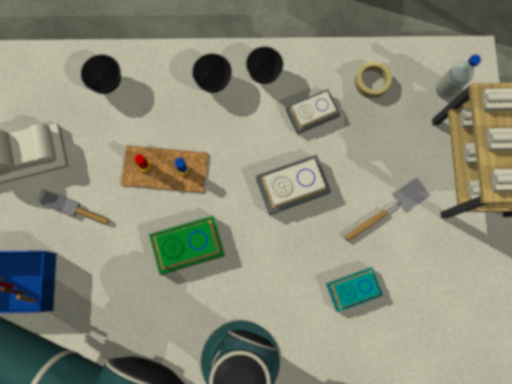

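View pics/scene0.png

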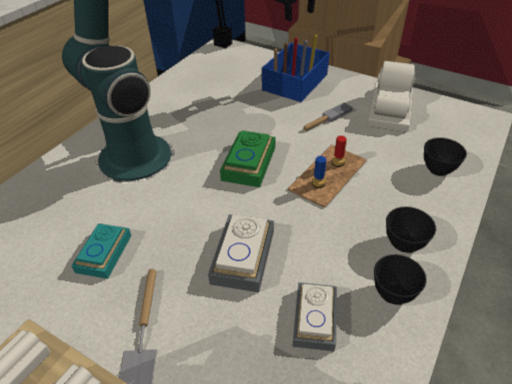

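The top view shows the blue stamp at about (181,163), the red one at (141,160), the large white tablet at (293,184) with its ring at (306,178), and a smaller white decoy at (313,110). In the scene view the blue handle is at (320,168) and the ring at (239,252).

```bash
cat >> h.py <<'E'
def blobs(img,kind,roi=None,amin=8):
    h=cv2.cvtColor(img,cv2.COLOR_BGR2HSV)
    if kind=='blue': m=cv2.inRange(h,(105,90,40),(130,255,255))
    if kind=='red': m=cv2.inRange(h,(0,150,60),(8,255,255))|cv2.inRange(h,(172,150,60),(180,255,255))
    if roi:
        k=np.zeros_like(m);k[roi[1]:roi[3],roi[0]:roi[2]]=255;m&=k
    return m
def tri(c1,p1,c2,p2):
    A=[];b=[]
    for c,p in((c1,p1),(c2,p2)):
        d=ray(c,p);d/=np.linalg.norm(d);M=np.eye(3)-np.outer(d,d);A.append(M);b.append(M@c['tw'])
    A=np.vstack(A);b=np.hstack(b);x=np.linalg.lstsq(A,b,rcond=None)[0];return x,np.linalg.norm(A@x-b)
E
python3 - <<'E'
from h import *
import pickle
o=pickle.load(open('c0.pkl','rb'));S,T=o['scene'],o['top']
rois={'ring':('blue',(220,235,258,270),(290,162,322,195)),'blue':('blue',(308,150,332,185),(168,150,196,178)),'red':('red',(328,130,352,170),(130,148,155,172))}
for n,(k,rs,rt) in rois.items():
    cs=[]
    for c,r in((S,rs),(T,rt)):
        m=blobs(c['image'],k,r);pts=cv2.findNonZero(m)
        P=depthpts(c)[m>0]; P=P[c['z_map'][m>0]>0]
        e=cv2.fitEllipse(cv2.convexHull(pts)); cs.append(e[0])
        print(n,len(pts),np.round(e[0],1),np.round(e[1],1),'depth med',np.round(np.median(P,0),4),'zmax',np.round(np.percentile(P[:,2],[50,90,98]),4))
    x,r=tri(S,cs[0],T,cs[1]);print('  tri',np.round(x,4),'res',round(r,4))
for uv in((283,187),(306,178)): print(onplane(T,uv,.06))
# mat corners
h=cv2.cvtColor(T['image'],cv2.COLOR_BGR2HSV);m=cv2.inRange(h,(5,70,60),(20,255,255));k=np.zeros_like(m);k[140:200,115:215]=255;m&=k
b=cv2.boxPoints(cv2.minAreaRect(cv2.findNonZero(m)));print([np.round(onplane(T,p,.008),4).tolist() for p in b])
P=depthpts(T)[m>0];print('mat z',np.median(P[:,2]))
E
```

```text
ring 23 [238.5 251.6] [16.7 21.8] depth med [ 0.5055 -0.1996  0.0605] zmax [0.0605 0.0626 0.0633]Traceback (most recent call last):
  File "<stdin>", line 10, in <module>
cv2.error: OpenCV(4.12.0) /io/opencv/modules/imgproc/src/convhull.cpp:143: error: (-215:Assertion failed) total >= 0 && (depth == CV_32F || depth == CV_32S) in function 'convexHull'
```

```bash
sed -i 's/(105,90,40)/(105,55,40)/' h.py
python3 - <<'E'
from h import *
import pickle
o=pickle.load(open('c0.pkl','rb'));S,T=o['scene'],o['top']
rois={'blue':('blue',(308,150,332,185),(168,150,196,178)),'red':('red',(328,130,352,170),(130,148,155,172)),'ring':('blue',(220,235,258,270),(293,164,320,192))}
for n,(k,rs,rt) in rois.items():
    cs=[]
    for c,r in((S,rs),(T,rt)):
        m=blobs(c['image'],k,r);pts=cv2.findNonZero(m)
        if pts is None: print(n,'none');continue
        P=depthpts(c)[m>0]; P=P[c['z_map'][m>0]>0]
        e=cv2.fitEllipse(cv2.convexHull(pts)); cs.append(e[0])
        print(n,len(pts),np.round(e[0],1),np.round(e[1],1),'depth med',np.round(np.median(P,0),4),'z',np.round(np.percentile(P[:,2],[50,90,98]),4))
    if len(cs)==2:
        x,r=tri(S,cs[0],T,cs[1]);print('  tri',np.round(x,4),'res',round(r,4))
for uv in((283,187),(306,178)): print(onplane(T,uv,.06))
h=cv2.cvtColor(T['image'],cv2.COLOR_BGR2HSV);m=cv2.inRange(h,(5,70,60),(20,255,255));k=np.zeros_like(m);k[140:200,115:215]=255;m&=k
b=cv2.boxPoints(cv2.minAreaRect(cv2.findNonZero(m)));print([np.round(onplane(T,p,.008),4).tolist() for p in b])
P=depthpts(T)[m>0];print('mat z',np.median(P[:,2]))
E
```

```text
blue 226 [319.6 167.2] [11.6 25.3] depth med [0.5351 0.1458 0.0761] z [0.0761 0.0981 0.1001]
blue 113 [180.1 163.9] [10.  14.2] depth med [0.5261 0.1557 0.0952] z [0.0952 0.0989 0.1006]
  tri [0.5318 0.1579 0.0656] res 0.0028
red 199 [339.9 147.2] [11.3 23.9] depth med [0.5461 0.2549 0.0716] z [0.0716 0.0976 0.0993]
red 123 [140.2 160.1] [ 9.6 15.8] depth med [0.5382 0.2638 0.0954] z [0.0954 0.1006 0.1023]
  tri [0.5442 0.2686 0.0629] res 0.0036
ring 58 [238.4 251.6] [17.5 22.4] depth med [ 0.4917 -0.1966  0.0604] z [0.0604 0.0619 0.0633]
ring none
[ 0.46529758 -0.12489446  0.06      ]
[ 0.48995707 -0.18961805  0.06      ]
[[0.488, 0.337, 0.008], [0.6095, 0.3303, 0.008], [0.5833, 0.0858, 0.008], [0.4623, 0.0965, 0.008]]
mat z 0.00721272793955996
```

```bash
cat >> h.py <<'E'
def down(ang):  # jaw axis (tool y) at world angle ang, tool x down
    x=np.array([0,0,-1.]);y=np.array([np.cos(ang),np.sin(ang),0]);return R.from_matrix(np.stack([x,y,np.cross(x,y)],1)).as_rotvec()
E
python3 - <<'E'
from h import *
import pickle
s=manip.state();M=Rm(s['tcp_rot']);print('tool y',M[:,1],'z',M[:,2])
print(np.round(cams.capture('wrist')['T_tool_cam'],3).tolist())
for p in((.53,.155),(.491,-.19)):
  for a in np.deg2rad([-186,-96,-6,84]):
    q=inverse_kinematics((*p,.28),down(a));print(p,round(np.rad2deg(a)),None if q is None else np.round(q,2))
E
```

```text
tool y [ 0.31911774  0.94771298 -0.00199551] z [ 9.47714826e-01 -3.19118482e-01 -5.50833314e-05]
[[0.001, -0.273, 0.962, -0.147], [1.0, 0.001, -0.001, 0.0], [-0.001, 0.962, 0.273, -0.07], [0.0, 0.0, 0.0, 1.0]]
(0.53, 0.155) -186 None
(0.53, 0.155) -96 [0.24 0.01 1.82 0.   1.32 1.91]
(0.53, 0.155) -6 [ 0.24  0.01  1.82 -0.    1.32  0.34]
(0.53, 0.155) 84 [ 0.24  0.01  1.82 -0.    1.32 -1.23]
(0.491, -0.19) -186 None
(0.491, -0.19) -96 [-0.42 -0.04  1.87  0.    1.32  1.26]
(0.491, -0.19) -6 [-0.42 -0.04  1.87 -0.    1.32 -0.31]
(0.491, -0.19) 84 [-0.42 -0.04  1.87 -0.    1.32 -1.88]
```

```bash
python3 - <<'E'
from h import *
import pickle
o={};a=np.deg2rad(-6)
for n,p in dict(s1=(.50,.26,.28),s2=(.56,.16,.28),r1=(.46,-.12,.28),r2=(.52,-.20,.28)).items():
    manip.move_pose(p,down(a)); manip.dwell(.15); o[n]=cam('wrist')
manip.move_pose((.53,.155,.22),down(a))
pickle.dump(o,open('w.pkl','wb'))
cv2.imwrite('pics/w.png',cv2.resize(np.vstack([np.hstack([o['s1']['image'],o['s2']['image']]),np.hstack([o['r1']['image'],o['r2']['image']])]),(800,600)))
print(manip.state()['clock'],o['s1']['intrinsics'].tolist())
E
```

```text
6.2083 [[275.63670466302796, 0.0, 252.00930957907443], [0.0, 275.63670466302796, 189.7043922065181], [0.0, 0.0, 1.0]]
```

View pics/w.png

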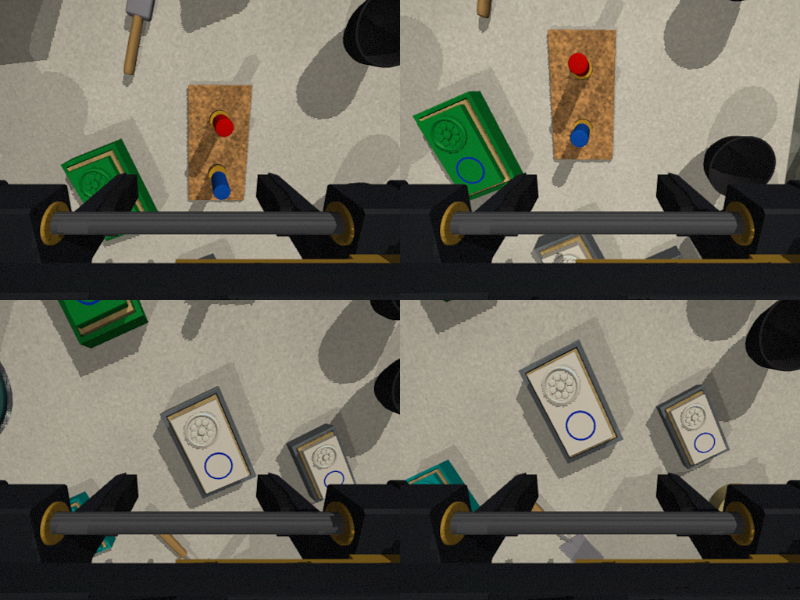

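Wrist views (full-frame pixels): the blue handle top is at about (284,246) in s1 and (232,179) in s2. The ring is at (279,212) in r1 and (230,160) in r2, and both are clear.

```bash
cat > m.py <<'E'
from h import *
import pickle
o=pickle.load(open('w.pkl','rb'))
def disc(c,kind,roi,zmin=None):
    m=blobs(c['image'],kind,roi)
    if zmin is not None: m=m&np.uint8(255*(depthpts(c)[...,2]>zmin))
    n,l,st,ce=cv2.connectedComponentsWithStats(m)
    k=1+np.argmax(st[1:,4]);m=np.uint8(l==k)
    P=depthpts(c)[m>0]
    return cv2.fitEllipse(cv2.convexHull(cv2.findNonZero(m))),np.median(P,0)
def box(u,v,d): return (u-d,v-d,u+d,v+d)
if __name__=='__main__':
    for n,k,(A,pa),(B,pb),zm in(('blue','blue',('s1',(284,236)),('s2',(232,174)),.093),('red','red',('s1',(287,160)),('s2',(227,81)),.093),('ring','blue',('r1',(279,212)),('r2',(230,160)),None)):
        e1,d1=disc(o[A],k,box(*pa,26),zm);e2,d2=disc(o[B],k,box(*pb,26),zm)
        x,r=tri(o[A],e1[0],o[B],e2[0])
        print(n,np.round(e1[0]+e1[1],1),np.round(e2[0]+e2[1],1),'tri',np.round(x,4),'res %.4f'%r,'depth',np.round(d1,4),np.round(d2,4))
        z=.098 if zm else .06
        print('   plane',np.round(onplane(o[A],e1[0],z),4),np.round(onplane(o[B],e2[0],z),4))
    for n in('s1','s2'):
        c=o[n];h=cv2.cvtColor(c['image'],cv2.COLOR_BGR2HSV);m=cv2.inRange(h,(5,90,40),(22,255,255));P=depthpts(c)
        m&=np.uint8(255*(np.abs(P[...,2]-.008)<.006));m=cv2.morphologyEx(m,cv2.MORPH_OPEN,np.ones((5,5)))
        _,l,st,_=cv2.connectedComponentsWithStats(m);m=np.uint8(l==1+np.argmax(st[1:,4]))
        rc=cv2.minAreaRect(np.float32(P[m>0][:,:2]*1000));print('mat',n,rc,'z',np.median(P[m>0][:,2]))
    for n in('r1','r2'):
        c=o[n];P=depthpts(c);m=(np.abs(P[...,2]-.060)<.009)&(np.hypot(P[...,0]-.48,P[...,1]+.16)<.11)&(cv2.cvtColor(c['image'],cv2.COLOR_BGR2HSV)[...,1]<50)
        m=cv2.morphologyEx(np.uint8(m),cv2.MORPH_OPEN,np.ones((3,3)));_,l,st,_=cv2.connectedComponentsWithStats(m);m=l==1+np.argmax(st[1:,4])
        print('tablet',n,cv2.minAreaRect(np.float32(P[m][:,:2]*1000)),np.median(P[m][:,2]))
E
python3 m.py
```

```text
blue [283.7 244.6  20.8  21.7] [229.5 176.1  23.2  23.4] tri [0.5317 0.1573 0.0944] res 0.0001 depth [0.5315 0.1595 0.0984] [0.5322 0.1583 0.0983]
   plane [0.5315 0.1592 0.098 ] [0.5321 0.1581 0.098 ]
red [286.9 162.6  23.2  24. ] [227.8  81.1  25.5  28. ] tri [0.5435 0.2666 0.0935] res 0.0002 depth [0.543  0.2676 0.0983] [0.5438 0.2657 0.0983]
   plane [0.5431 0.2675 0.098 ] [0.5437 0.266  0.098 ]
ring [279.2 211.8  34.5  36.3] [230.8 160.2  37.8  38.7] tri [ 0.4927 -0.1885  0.0612] res 0.0001 depth [ 0.4927 -0.1868  0.0611] [ 0.4922 -0.188   0.061 ]
   plane [ 0.4928 -0.1889  0.06  ] [ 0.4925 -0.1887  0.06  ]
mat s1 ((537.6173095703125, 211.76132202148438), (237.8380584716797, 118.80654907226562), 83.93592834472656) z 0.008616476565076636
mat s2 ((536.982177734375, 211.62713623046875), (238.64100646972656, 119.93255615234375), 83.83882141113281) z 0.00854981826587825
tablet r1 ((481.5894470214844, -156.6883544921875), (85.04033660888672, 151.63888549804688), 18.870525360107422) 0.06104985448845496
tablet r2 ((481.802001953125, -156.61517333984375), (85.3190689086914, 151.58395385742188), 18.933164596557617) 0.06099314831563149
```

```bash
python3 - <<'E'
from h import *
def st(t):
    s=manip.state();print(t,round(s['clock'],2),np.round(s['tool_pos'],4),'F',np.round(s['contact_force'],2),'M',np.round(s['moment'],2),'w',round(s['gripper_width'],4),flush=True)
a=np.deg2rad(-6);o=down(a);x,y=.532,.158
manip.move_pose((x,y,.16),o);manip.move_linear((x,y,.051),.12);manip.dwell(.2);st('pre')
manip.set_gripper(.0,40);manip.dwell(.2);st('grip')
manip.move_linear((x,y,.075),.05);manip.dwell(.2);st('lift')
manip.move_linear((x,y,.19),.15);manip.dwell(.2);st('up')
c=cam('wrist');cv2.imwrite('pics/g.png',c['image'])
c=cam('scene');cv2.imwrite('pics/gs.png',cv2.resize(c['image'][80:240,240:400],(480,480)))
cv2.imwrite('pics/gg.png',np.hstack([cv2.resize(cv2.imread('pics/g.png'),(400,480)),cv2.resize(c['image'][70:230,250:383],(400,480))]))
E
```

```text
pre 7.82 [0.5327 0.1582 0.0519] F [ 0.74 -0.57 -0.12] M [-0.09  0.08  0.03] w 0.0881
grip 8.94 [0.5318 0.158  0.0509] F [-0.45 -0.06 -0.22] M [-0.02  0.16 -0.  ] w 0.0293
lift 9.78 [0.5316 0.1579 0.0746] F [-0.65 -0.22 -1.51] M [-0.09  0.03  0.01] w 0.0288
up 10.89 [0.5312 0.1578 0.1885] F [-0.73 -0.16 -0.93] M [-0.07  0.09 -0.01] w 0.0293
```

View pics/gg.png

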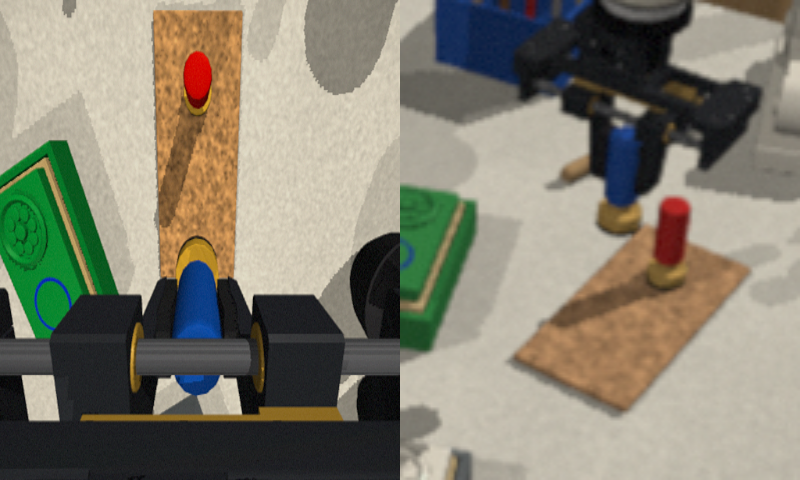

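```bash
python3 - <<'E'
from h import *
a=np.deg2rad(-6);o=down(a);x,y=.4926,-.1887
manip.move_pose((x,y,.19),o);manip.move_linear((x,y,.115),.08);manip.dwell(.3)
s=manip.state();print(round(s['clock'],2),np.round(s['tool_pos'],4),np.round(s['contact_force'],2))
c=cam('wrist');P=depthpts(c);m=blobs(c['image'],'blue')>0
m&=(np.hypot(P[...,0]-x,P[...,1]-y)<.025)&(P[...,2]>.1)
Q=P[m];print(len(Q),'slopes x,y per z',np.polyfit(Q[:,2],Q[:,0],1),np.polyfit(Q[:,2],Q[:,1],1))
t=cam('scene');u,v=239,245
cv2.imwrite('pics/p.png',np.hstack([cv2.resize(c['image'],(400,480)),cv2.resize(t['image'][150:310,170:303],(400,480))]))
E
```

```text
13.7 [ 0.4929 -0.1888  0.1155] [-0.22 -0.76 -1.88]
3712 slopes x,y per z [-0.00530374  0.49494992] [-0.1994318  -0.15212377]
```

View pics/p.png

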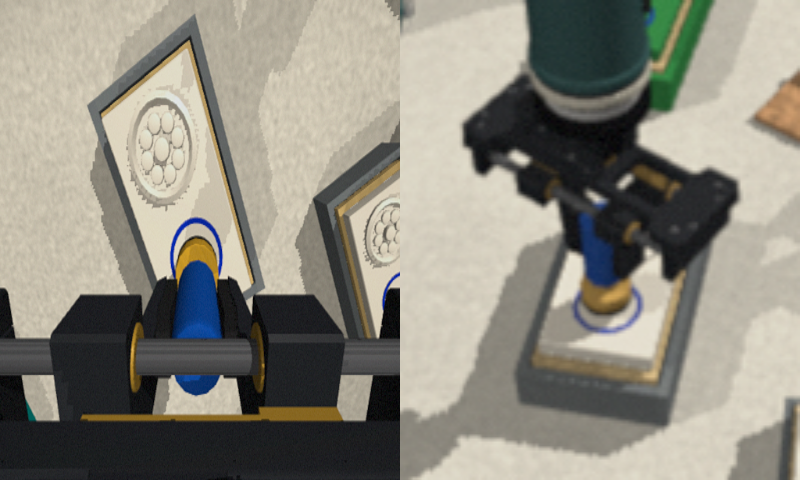

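Picture 5: the foot hovers inside the ring, with ring visible all round it in the wrist view. The y slope may be contaminated by the top face, so I'll check the tilt on the side wall only.

```bash
python3 - <<'E'
from h import *
x,y=.4926,-.1887
c=cam('wrist');P=depthpts(c);m=blobs(c['image'],'blue')>0
m&=(np.hypot(P[...,0]-x,P[...,1]-y)<.03)&(P[...,2]>.102)
for z0 in np.arange(.102,.17,.006):
    k=m&(P[...,2]>z0)&(P[...,2]<z0+.006);Q=P[k]
    if len(Q)>20: print('%.3f n%d xmid %.4f ymax %.4f ymin %.4f'%(z0,len(Q),(Q[:,0].min()+Q[:,0].max())/2,np.percentile(Q[:,1],97),Q[:,1].min()))
h=cv2.cvtColor(c['image'],cv2.COLOR_BGR2HSV)
g=(cv2.inRange(h,(12,90,60),(32,255,255))>0)&(np.hypot(P[...,0]-x,P[...,1]-y)<.03)&(P[...,2]>.064)&(P[...,2]<.0885)
Q=P[g];print('foot',len(Q),np.percentile(Q,[1,50,99],axis=0).round(4).tolist())
E
```

```text
0.102 n92 xmid 0.4930 ymax -0.1749 ymin -0.1837
0.108 n154 xmid 0.4935 ymax -0.1749 ymin -0.1832
0.114 n177 xmid 0.4929 ymax -0.1748 ymin -0.1874
0.120 n197 xmid 0.4936 ymax -0.1748 ymin -0.1864
0.126 n227 xmid 0.4893 ymax -0.1748 ymin -0.1861
0.132 n258 xmid 0.4929 ymax -0.1749 ymin -0.1879
0.138 n298 xmid 0.4927 ymax -0.1749 ymin -0.1905
0.144 n330 xmid 0.4891 ymax -0.1749 ymin -0.1861
0.150 n376 xmid 0.4937 ymax -0.1748 ymin -0.1874
0.156 n640 xmid 0.4870 ymax -0.1749 ymin -0.2041
0.162 n957 xmid 0.4928 ymax -0.1766 ymin -0.2033
foot 333 [[0.4756, -0.1915, 0.0773], [0.4952, -0.1748, 0.0867], [0.5108, -0.1708, 0.0885]]
```

The side wall is vertical (ymax is constant over z), so the stamp is upright. Pressing in steps now.

```bash
python3 - <<'E'
from h import *
x,y=.4926,-.1885
def rd():
    L=[]
    for _ in range(4): manip.dwell(.03);s=manip.state();L.append(np.r_[s['contact_force'],s['tool_pos']])
    return np.mean(L,0)
f0=rd();log=[];z=.1155;step=.003
while True:
    z-=step;manip.move_linear((x,y,z),.03);r=rd();f=r[2]-f0[2];log.append((z,r[5],f))
    print('cmd %.4f z %.4f F %.2f'%(z,r[5],f),np.round(r[:2]-f0[:2],1),flush=True)
    if z<.1075: step=.001
    if f>10.6 or r[5]<.0945: break
manip.dwell(.5);r=rd();s=manip.state();print('hold',np.round(r,4),'w',s['gripper_width'],s['clock'])
c=cam('wrist');d=cam('scene');np.save('hold.npy',r)
P=depthpts(c);m=(cv2.cvtColor(c['image'],cv2.COLOR_BGR2HSV)[...,1]<50)&(np.hypot(P[...,0]-.482,P[...,1]+.157)<.035)&(P[...,2]>.04)&(P[...,2]<.064)
print('tablet z now',np.median(P[m][:,2]))
cv2.imwrite('pics/h.png',np.hstack([cv2.resize(c['image'],(400,480)),cv2.resize(d['image'][150:310,170:303],(400,480))]))
E
```

```text
cmd 0.1125 z 0.1123 F 0.45 [0.  0.3]
cmd 0.1095 z 0.1094 F 0.56 [-0.3 -0.7]
cmd 0.1065 z 0.1064 F 0.58 [-0.1 -0.5]
cmd 0.1055 z 0.1055 F 0.22 [-0.1 -0.4]
cmd 0.1045 z 0.1045 F -0.05 [ 0.5 -0.1]
cmd 0.1035 z 0.1035 F 0.35 [-0.2 -0.6]
cmd 0.1025 z 0.1028 F 3.04 [-0.2 -0.3]
cmd 0.1015 z 0.1018 F 4.24 [-0.8 -0.2]
cmd 0.1005 z 0.1007 F 5.47 [-0.5 -0.9]
cmd 0.0995 z 0.0997 F 6.11 [-0.3 -0.9]
cmd 0.0985 z 0.0987 F 7.08 [-0.5 -0. ]
cmd 0.0975 z 0.0979 F 8.22 [-1.4 -0.2]
cmd 0.0965 z 0.0970 F 8.63 [-1.1 -0.1]
cmd 0.0955 z 0.0962 F 9.44 [-1.8  0.3]
cmd 0.0945 z 0.0953 F 10.58 [-2.2 -0.1]
cmd 0.0935 z 0.0944 F 11.56 [-2.7  0. ]
hold [-2.1476  0.5406  9.4936  0.4929 -0.1886  0.0944] w 0.029002557996618678 20.75
tablet z now 0.05291612190137432
```

View pics/h.png

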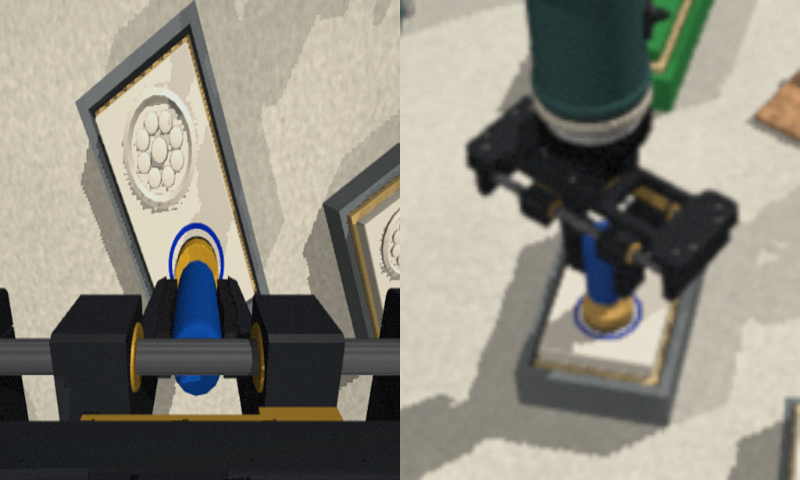

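Picture 6: the foot is inside the ring, with the bed sunk 8.1 mm (tablet z from 0.0610 to 0.0529). Lifting straight off and returning.

```bash
python3 - <<'E'
from h import *
def rd():
    L=[]
    for _ in range(4): manip.dwell(.03);s=manip.state();L.append(np.r_[s['contact_force'],s['tool_pos']])
    return np.mean(L,0)
o=down(np.deg2rad(-6));x,y=.4926,-.1885
for z,v in((.1045,.02),(.115,.03),(.19,.12)): manip.move_linear((x,y,z),v); print(z,np.round(rd(),4))
c=cam('wrist');P=depthpts(c);m=blobs(c['image'],'blue')>0
m&=(np.hypot(P[...,0]-x,P[...,1]-y)<.03)&(P[...,2]>.175)
for z0 in np.arange(.178,.23,.008):
    Q=P[m&(P[...,2]>z0)&(P[...,2]<z0+.008)]
    if len(Q)>20: print('%.3f x %.4f ymax %.4f'%(z0,np.median(Q[:,0]),np.percentile(Q[:,1],97)))
x,y=.532,.158
manip.move_pose((x,y,.19),o);manip.move_linear((x,y,.06),.12);manip.dwell(.2)
f0=rd();z=.056
while z>.045:
    manip.move_linear((x,y,z),.03);r=rd();print('z %.4f F %.2f'%(r[5],r[2]-f0[2]),flush=True)
    if r[2]-f0[2]>2: break
    z-=.001 if z<.0535 else .0015
manip.set_gripper(.05);manip.dwell(.2);manip.set_gripper(.088);manip.dwell(.2);print(np.round(rd(),4),manip.state()['clock'])
manip.move_linear((x,y,.16),.1);manip.move_pose((.50,.26,.28),o);manip.dwell(.3)
a=cam('wrist');t=cam('scene')
from m import disc,box
for k,p in(('blue',(284,236)),('red',(287,160))):
    e,d=disc(a,k,box(*p,30),.088);print(k,np.round(e[0]+e[1],1),np.round(d,4))
cv2.imwrite('pics/e.png',np.hstack([cv2.resize(a['image'],(400,480)),cv2.resize(t['image'][70:230,250:383],(400,480))]))
print(manip.state()['clock'])
E
```

```text
0.1045 [-0.7396  0.4805 -1.9092  0.4919 -0.1882  0.1037]
0.115 [ 0.0952  0.2568 -1.7369  0.4926 -0.1885  0.1151]
0.19 [-0.4455  0.0123 -1.4779  0.4918 -0.1881  0.1887]
0.178 x 0.4926 ymax -0.1742
0.186 x 0.4938 ymax -0.1743
0.194 x 0.4933 ymax -0.1742
0.202 x 0.4933 ymax -0.1742
0.210 x 0.4934 ymax -0.1742
0.218 x 0.4939 ymax -0.1741
0.226 x 0.4943 ymax -0.1742
z 0.0558 F -0.08
z 0.0545 F -0.02
z 0.0529 F 0.03
z 0.0520 F 0.57
z 0.0510 F -0.33
z 0.0508 F 7.30
[-0.1631 -0.6156  0.1831  0.532   0.158   0.05  ] 30.2167
blue [284.8 242.6  21.9  22.9] [0.5323 0.1605 0.0983]
red [287.  160.6  23.9  24.3] [0.5429 0.2679 0.0983]
32.55
```

View pics/e.png

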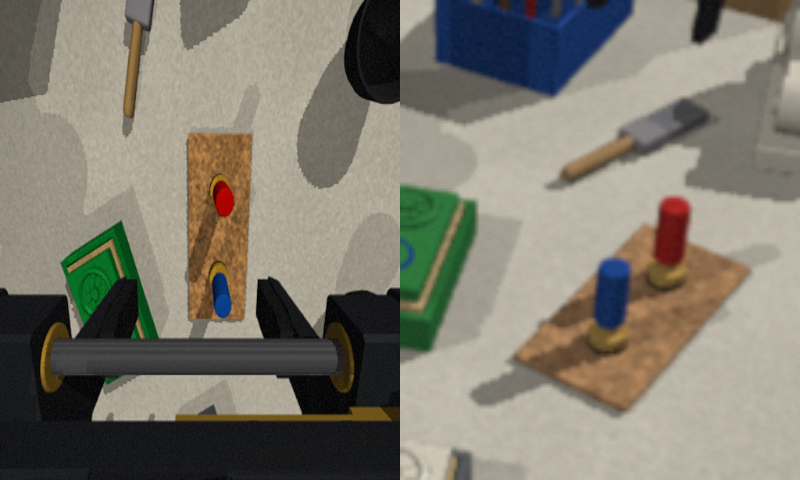

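Picture 7: both stamps stand upright on the mat, and the gripper is clear.

```bash
python3 -c "
from h import *
order.close_job()"
```

```text
the job is handed in; nothing more can be done
```

I pressed the blue-handled stamp inside the ring on the larger white tablet, stood it back upright on the cork mat, released it and handed the job in at about 33 s of the 58 s allowed.

- **Press:** The wrist camera's depth showed the tablet dropping from 0.0610 to 0.0529 m, about 8.1 mm of the 16 mm travel. It stayed there for just over half a second, at about 11 N.
- **Lift:** I raised the stamp straight up, with tool drift under 1 mm sideways. There was a side load of about 2 N on the wrist at full depth, which went away on lifting. The handle was vertical in the gripper both before and after the press.
- **Return:** The blue stamp's top is at (0.532, 0.160, 0.098), about 1 mm from where it measured from the same viewpoint before the grasp. It touched down with a 7 N contact before release.
- **Red stamp:** It measured within 0.5 mm of its starting place from the same viewpoint.

Two small disagreements came up. Triangulating the handle tops gave heights about 4 mm lower than the depth readings, so I went with depth, which agreed with the stated sizes. While holding the press, the vertical force reading moved by about 0.5 N, which is in the sensor's noise range.

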